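# Hang a second cutting template on an occupied hook

## Task

Take the orange cutting template out of the wooden rack and hang it by its eye on the hook bar, in front of the blue template that already hangs there, without dislodging the blue one. Then slide it back along the bar so that it pushes the blue template ahead of it until both are snug against the red stop collar; feel for the stop, whose place on the bar is set differently each time, and hold a light steady push of about 8 N there for half a second. Leave both hanging together on the bar, let go, and do not disturb the other things on the bench.

Things in the scene. Friction and masses are not known exactly. Their poses are not given: they have to be found in the camera images.
- hook: Fixed hook stand. Origin at the centre of the underside of its steel base plate (170 x 100 x 10 mm), z up; the stand's x axis runs along the hook bar from its open end (-x, towards the robot) to the wooden post (14 mm thick, 24 mm wide, front face at x = +65 mm, top 197 mm high).
- hook_bar (a point): Axis of the round steel bar, at its middle, 190 mm above the stand's origin. The bar is 8 mm thick, along x, from -65 to +65 mm. A red stop collar (disc, 36 mm across, 8 mm thick) is clamped on it: the side facing the open end lies somewhere from x = +22 to +52 mm, not measured. It is rigid below 50 N, so force rises steeply there: use small slow steps and read the force.
- hook_lip (a point): Top of the upturned lip at the bar's open end, 74 mm in front of hook_bar (-x) and 14 mm above the bar's axis. The lip starts 65 mm and ends 78 mm in front of hook_bar.
- orange_grip (a point): Centre of the upper grip tab of the orange template, the one to hang. Tab: 30 mm wide (y), 8 mm thick (x), reaching 15 mm above and 35 mm below this point; pinch it from above either way. The template is a rigid upright plate, 8 mm thick, 84 mm wide, bottom edge 182 mm below this point, about 0.14 kg; z up, x square to the plate, front and back alike.
- orange_eye (a point): Top of the orange template's eye (peak of the underside of its V-shaped roof), mid-thickness, 40 mm below orange_grip. The eye goes through along x, is 24 mm wide and reaches 32 mm down from here; its roof falls 10 mm in 14 mm to either side. Hanging on the bar, this point is 5 mm above the bar's axis.
- blue_eye (a point): The same point of the blue template's eye, which hangs on the bar with room in front: plate 8 mm thick (x), 70 mm wide, top 12 mm above this point, bottom 122 mm below, about 0.12 kg. It slides along the bar with 0.3 to 2 N. More than 18 N between the two templates would crack them.
- rack: Fixed plywood rack, 130 x 104 mm, 56 mm high; origin at the centre of its underside. Two slots along its y axis at x = -30 and +30 mm, 12 mm wide and 44 mm deep, floor 12 mm above the origin, hold the orange and the grey template upright, either way round.
- grey: Bystander: grey template in the other slot of the rack, 8 x 80 x 112 mm; origin at the centre of its underside.
- tub_mid (a point): Bystander: centre of a white plastic tub, 84 mm in diameter, 100 mm high, standing on the bench.
- tape_mid (a point): Bystander: centre of a yellow roll of tape, a ring 90 mm in outer diameter, 24 mm high, lying on the bench.

How it is judged:
On the way, in this order (a step that is already met when the one before it is completed fails the run):
1. the orange template is lifted clear of the rack (z of orange_eye in the frame of rack above 0.204 m), for 0.1 s.
2. the bar passes through the eye of the orange template, behind the lip and in front of the blue one (x of orange_eye in the frame of hook between -0.062 and 0.052 m and y of orange_eye in the frame of hook between -0.008 and 0.008 m and z of orange_eye in the frame of hook between 0.191 and 0.22 m), for 0.1 s.
3. on the bar, the orange template presses the blue one against the stop with more than 4 N for 0.4 s (all of step 2 and contact force between orange and blue above 4 N), for 0.4 s.
At the end, for the whole second after the job is handed in: Both templates hang by their eyes on the bar between lip and post (top of each eye 1 to 9 mm above the bar's axis and within 8 mm of it sideways), the tops of their eyes at most 13 mm apart (8 mm is touching), released and at rest (x of orange_eye in the frame of hook between -0.062 and 0.052 m and y of orange_eye in the frame of hook between -0.008 and 0.008 m and z of orange_eye in the frame of hook between 0.191 and 0.199 m and x of blue_eye in the frame of hook between -0.062 and 0.052 m and y of blue_eye in the frame of hook between -0.008 and 0.008 m and z of blue_eye in the frame of hook between 0.191 and 0.199 m and distance between orange_eye and blue_eye below 0.013 m and linear speed of each of orange, blue below 0.02 m/s and contact force between orange and the fingers below 0.05 N).
It fails at once if the two templates are pressed together with more than 18 N (contact force between orange and blue above 18 N).
It fails at once if the orange template is forced against the hook stand with more than 25 N (contact force between orange and hook above 25 N).
It fails at once if the blue template comes off the hook (z of blue_eye in the frame of hook below 0.17 m or x of blue_eye in the frame of hook below -0.062 m).
It fails at once if a bystander is moved by more than 30 mm (distance of any of grey, tub_mid, tape_mid from where it was at the start of the episode above 0.03 m).
It also fails if it takes over 64 s, if anything falls off the work surface, if the arm or the gripper's body presses on something with over 40 N, if the wrist force passes 120 N, or if a joint passes its speed limit or range.

## Robot

A 7-joint arm with a two-finger parallel gripper is mounted at the origin on the work surface. World frame = base frame: x ahead of the robot, y to its left, z up, the work surface at z = 0. Lengths are in m, angles in rad, forces in N, time in s.
With the tool pointing down it reaches from about 0.4 to 0.875 m from the base axis. Payload 19.3 kg.
Tool frame: the origin (TCP) lies between the finger pads; the fingertips stand bot.tcp_to_tips ahead of it and the grasp point (between the pads) lies 3 mm ahead of it (bot.tcp_to_tips is the distance from the TCP to the fingertips, in m); x points along the fingers, y is the direction in which the jaws open and shut, and the axes are right-handed (so a half turn about x gives the same grasp; the last joint's range is limited). The gripper opens to 85 mm and grips with 20 to 120 N. Pads are 22 mm wide; open, the fingers measure 114 mm over their backs; the gripper's body (76 mm by 85 mm) begins 54 mm behind the grasp point. The pads swing forward as they close: fully open they stand 13 mm farther back than shut.
Start: joints at [-1.297, 0.521, -0.036, 1.599, 0.021, 1.021, -0.113], TCP at [0.211, 0.588, 0.253] pointing down, gripper open.
Joint ranges: [-2.91, 2.91], [-0.3, 2.13], [-1.5, 1.42], [0.17, 2.43], [-1.26, 4.41], [0.16, 1.93], [-2.52, 2.52]. Speed limits (rad/s): [1.89, 1.89, 2.39, 2.39, 3.01, 3.01, 3.01].

## Interface

Orientations are given as [roll, pitch, yaw] about the fixed x, y, z axes, in that order (R = Rz(yaw) Ry(pitch) Rx(roll)).
In Python, from workcell import bot, eyes gives the robot as it stands. The module is installed in compiled form; this text tells all that it offers.
- The arm moves only by the tool step_arm, never from a script. Its argument "targets" is a list that holds one entry, the list of rows, each a list of 7 numbers: the shift along the tool's x, y, z in cm, then the turn, a rotation vector about the tool's x, y, z in rad, then the opening, from 0 (shut) to 1 (fully open). A call has 1 to 10 rows; each row is the pose to reach, as a shift and turn from the pose measured when the call began, along the tool's axes at that moment; what a row does not reach only later rows make up. A row lasts 1/10 s, in which the tool goes at most 50 mm and 8.59 degrees, less where a joint would pass 70% of its speed; a pose out of reach is approached as far as the arm can. A call with a gripper value outside its range is refused whole. The fingers move at their own pace and stop on an object; "grip_force" is the grip in N (left out, the last holds). Time passes only in rows, so rows that repeat a pose let the fingers close. It gives the time, the measured TCP pose, the force and the opening at its end, in the units of the state.
- bot.observe(): the state, without advancing time (a new reading comes with each control period).
- eyes.grab_frame(name): name is "scene" or "side" or "wrist"; returns the picture (420x560x3 uint8, red, green, blue); there is no depth.
- eyes.get_calibration(name): a dict with "fx", "fy", "cx", "cy" (pixels), "camera_from_world" (4x4, takes a point from world to camera coordinates); the wrist camera has in their place "hand_eye" (4x4, takes a point from camera to tool coordinates, whose origin is the TCP and whose axes are the tool frame's). Camera axes: x right, y down, z forward; pixel columns grow to the right and rows downward; lengths in m; the calibration is good to about 2 mm. A picture is of the moment at which its call begins: read the wrist's pose just before it. get_calibration takes no time and is no camera call.
- bot.job_done(): hands the job in, once; it reports no verdict.
The state is a dict: "clock": time; "qpos": joint angles; "qd": joint speeds; "joint_efforts": joint torques, N m; "position": TCP position; "tool_rot": TCP orientation; "force": force on the tool from outside, world axes, zero at the start; "moment": the same for the moment, N m; "grip_width": finger opening in m.
Only numpy, scipy, OpenCV 4.12 (cv2) and the standard library are available. Lean on these libraries where they do the work, as an engineer would, in place of code of your own. Each camera call takes 0.05 s, during which the arm holds its last target.

## Working session

There is one attempt and no reset: what is moved stays moved. The work goes in short steps, Python scripts to look and compute and a tool call to move; the robot and the scene stay as the last step left them, time stands still between calls to the robot, and variables do not carry over. Pictures are saved under pics/ and viewed, and the job is handed in when it is done.

Besides the shell and the picture viewer there is one more tool, called after "Call:" by a JSON object that holds its "op" and its "data". step_arm: Moves the arm, as the interface text tells. Its arguments: {"type":"object","properties":{"targets":{"type":"array","items":{"type":"array","items":{"type":"array","items":{"type":"number"}}}},"grip_force":{"type":"number"}},"required":["targets"]}

```bash
mkdir -p pics
python3 - <<'E'
from workcell import bot,eyes
import cv2,json
s=bot.observe(); print(s, bot.tcp_to_tips)
for n in("scene","side","wrist"):
    im=eyes.grab_frame(n); cv2.imwrite(f"pics/{n}0.png",im[:,:,::-1]); 
    print(n,{k:(v.tolist() if hasattr(v,'tolist') else v) for k,v in eyes.get_calibration(n).items()})
E
```

```text
{'clock': 0.0, 'qpos': array([-1.29719356,  0.52205521, -0.03630913,  1.60000691,  0.02123053,
        1.02109918, -0.11279923]), 'qd': array([ 0.00040873,  0.00076831, -0.00094859, -0.00048243,  0.00104349,
       -0.00330036,  0.0008787 ]), 'joint_efforts': array([ 4.25470616e-04, -9.27119350e+01,  1.97965711e+00, -3.69921362e+01,
        1.77521200e-02,  8.31262587e-03, -1.29710608e-05]), 'position': array([0.21061288, 0.58810874, 0.25270066]), 'tool_rot': array([-1.46950733,  1.56961322, -1.81331921]), 'force': array([0.002926  , 0.18188393, 0.6067514 ]), 'moment': array([-0.00989325, -0.00700024, -0.00802563]), 'grip_width': 0.08524810306598204} 0.022
scene {'fx': 398.7462937603107, 'fy': 398.7462937603107, 'cx': 281.87963220219166, 'cy': 211.0932734662939, 'camera_from_world': [[-0.8632477351884204, 0.504741255763626, 0.0062938400218500315, 0.5212293787030171], [0.28585824894008105, 0.49909747956981704, -0.8180383654816971, -0.03344728692911189], [-0.41603895154777687, -0.7043706202115574, -0.5751292204173013, 1.093677979442463], [0.0, 0.0, 0.0, 1.0]]}
side {'fx': 408.76824156576635, 'fy': 408.76824156576635, 'cx': 278.30350890018457, 'cy': 215.55635809229923, 'camera_from_world': [[-0.994862986229432, -0.10083238797801086, -0.00897040496904979, 0.5780981026962291], [-0.06496872849395083, 0.7039366854732736, -0.7072850960982994, 0.15077191735891313], [0.07763184236211429, -0.7030689670150099, -0.7068715050643295, 0.8277448206933131], [0.0, 0.0, 0.0, 1.0]]}
wrist {'fx': 293.2943944893866, 'fy': 293.2943944893866, 'cx': 282.21738287848274, 'cy': 210.3355304210307, 'hand_eye': [[0.0002392540860233272, -0.3092646627139075, 0.9509759782212867, -0.12121711226810661], [0.9999995338770056, 0.0009635510812684651, 6.176636108557948e-05, -0.00045449677761300045], [-0.0009354160849037774, 0.9509755201716628, 0.30926474909207047, -0.07969656476269929], [0.0, 0.0, 0.0, 1.0]]}
```

View pics/scene0.png

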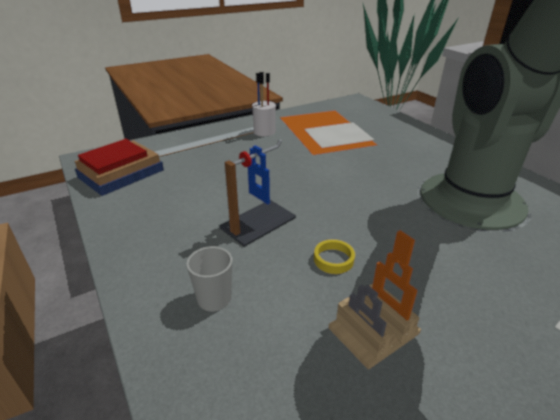

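View pics/side0.png

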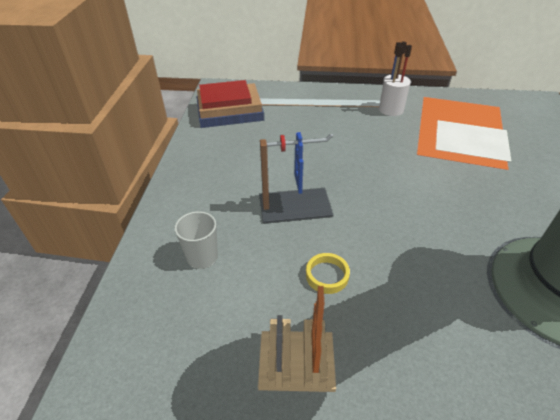

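View pics/wrist0.png

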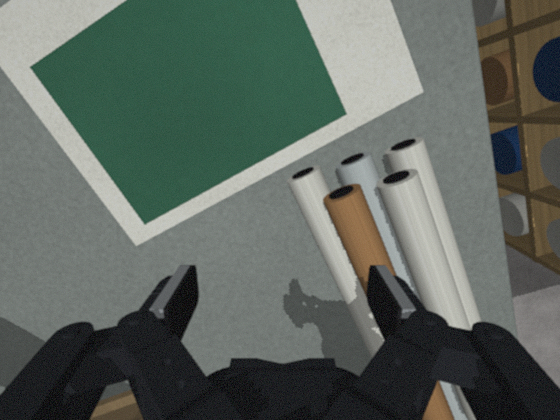

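The scene and side views show the rack with the orange template, the hook with blue template and red collar, the tub, and the tape. The wrist looks at clutter elsewhere. Next I'll enlarge crops.

Run:
```python
import cv2
def crop(n,x0,y0,x1,y1,f,out):
    im=cv2.imread(n)[y0:y1,x0:x1]; im=cv2.resize(im,None,fx=f,fy=f,interpolation=cv2.INTER_CUBIC)
    for x in range((x0//10+1)*10,x1,10):
        cv2.line(im,((x-x0)*f,0),((x-x0)*f,6 if x%50 else 14),(0,0,255),1)
        if x%20==0: cv2.putText(im,str(x),((x-x0)*f-10,24),0,.4,(0,0,255),1)
    for y in range((y0//10+1)*10,y1,10):
        cv2.line(im,(0,(y-y0)*f),(6,(y-y0)*f),(0,0,255),1)
        if y%20==0: cv2.putText(im,str(y),(8,(y-y0)*f+4),0,.4,(0,0,255),1)
    cv2.imwrite(out,im)
crop("pics/scene0.png",320,225,430,370,4,"pics/c1.png")
crop("pics/scene0.png",200,130,310,250,5,"pics/c2.png")
crop("pics/side0.png",240,270,350,400,4,"pics/c3.png")
crop("pics/side0.png",250,120,350,230,5,"pics/c4.png")
```

```text
(no output)
```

View pics/c1.png

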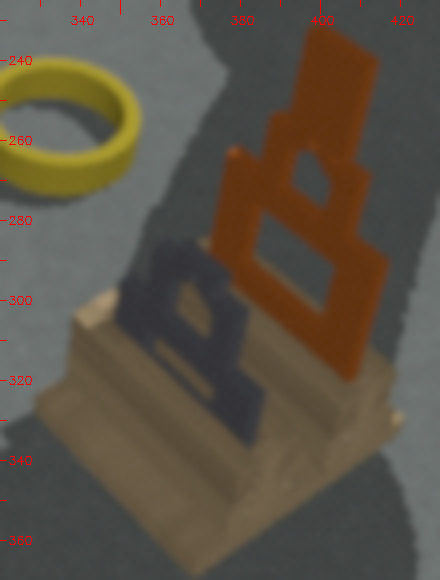

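View pics/c2.png

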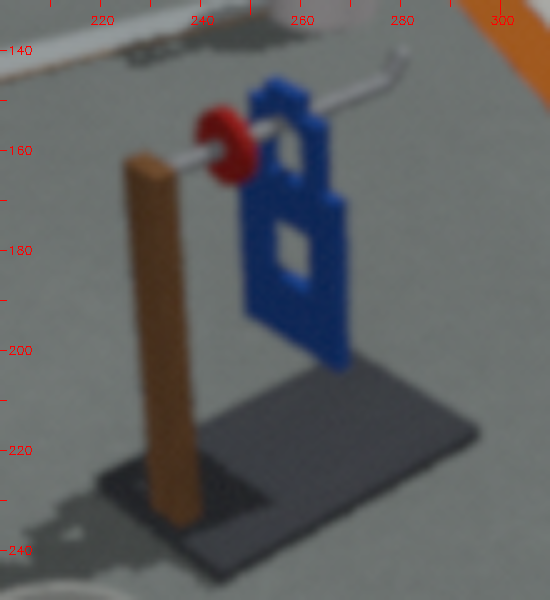

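View pics/c3.png

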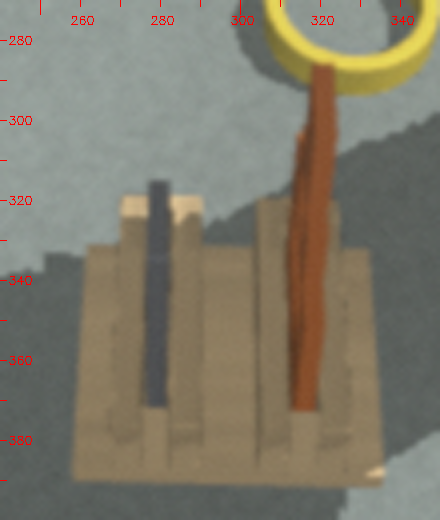

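View pics/c4.png

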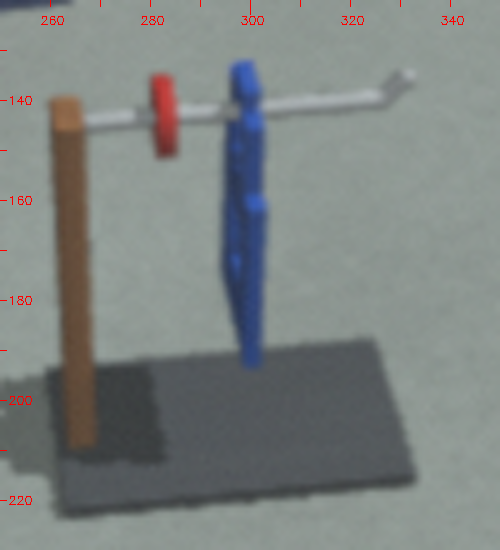

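```bash
cat > h.py <<'E'
import numpy as np, cv2
from workcell import bot,eyes
from scipy.spatial.transform import Rotation as Ro
from scipy.optimize import least_squares
def R(): 
    return Ro.from_euler('xyz',bot.observe()['tool_rot']).as_matrix()
def toolT(s):
    T=np.eye(4);T[:3,:3]=Ro.from_euler('xyz',s['tool_rot']).as_matrix();T[:3,3]=s['position'];return T
def camT(name,s=None):
    c=eyes.get_calibration(name)
    if name!='wrist': return c,np.array(c['camera_from_world'])
    return c,np.linalg.inv(toolT(s)@np.array(c['hand_eye']))
def proj(c,T,P):
    P=np.atleast_2d(P); q=P@T[:3,:3].T+T[:3,3]
    return np.c_[c['fx']*q[:,0]/q[:,2]+c['cx'],c['fy']*q[:,1]/q[:,2]+c['cy']]
def tri(obs): # list of (c,T,uv)
    A=[];b=[]
    f=lambda p:np.concatenate([proj(c,T,p)[0]-uv for c,T,uv in obs])
    r=least_squares(f,[0.5,0.3,0.1]); return r.x,np.abs(r.fun).max()
def crop(n,x0,y0,x1,y1,f,out):
    im=cv2.imread(n)[y0:y1,x0:x1]; im=cv2.resize(im,None,fx=f,fy=f,interpolation=cv2.INTER_CUBIC)
    for x in range((x0//10+1)*10,x1,10):
        cv2.line(im,((x-x0)*f,0),((x-x0)*f,6),(0,0,255),1)
        if x%20==0: cv2.putText(im,str(x),((x-x0)*f-10,18),0,.4,(0,0,255),1)
    for y in range((y0//10+1)*10,y1,10):
        cv2.line(im,(0,(y-y0)*f),(6,(y-y0)*f),(0,0,255),1)
        if y%20==0: cv2.putText(im,str(y),(8,(y-y0)*f+4),0,.4,(0,0,255),1)
    cv2.imwrite(out,im)
E
python3 - <<'E'
from h import *
np.set_printoptions(precision=4,suppress=True)
print(R())
S=camT('scene');D=camT('side')
# hook fit
pts=[(-.085,.05,.01),(.085,.05,.01),(.085,-.05,.01),(-.085,-.05,.01),(.072,0,.197),(-.074,0,.204),(.065,0,.19)]
us=[(295.5,215.5),(243.5,243),(220,225.5),(270,201),(230,162.5),(281,140),(235,163.5)]
ud=[(332.5,215.5),(262,221.5),(259,194),(325,188.5),(263,142),(331.5,134.5),(267,144)]
def fit(pts,us,ud,x0):
    pts=np.array(pts)
    def f(p):
        c,s=np.cos(p[3]),np.sin(p[3]); W=pts@np.array([[c,s,0],[-s,c,0],[0,0,1]])+p[:3]
        return np.concatenate([(proj(*S,W)-us).ravel(),(proj(*D,W)-ud).ravel()])
    r=least_squares(f,x0,loss='soft_l1'); print(r.x); print(f(r.x).reshape(2,-1,2).round(1).tolist()); return r.x
h=fit(pts,us,ud,[.5,.2,0,0])
for nm,a,b in [('tabtop',(406,235.5),(320.3,286)),('lip',(281,140),(331.5,134.5)),('blue top',(255,146),(298,132.5)),('red c',(245,158.5),(282.5,143)),('tapec',(334,257),(328,272)),('tub top',(210,260),(197,226)),('greytop',(372,240),(279,315.5))]:
    print(nm,*tri([(*S,a),(*D,b)]))
E
```

```text
[[-0.0002  0.3371  0.9415]
 [-0.0008  0.9415 -0.3371]
 [-1.     -0.0008  0.0001]]
[ 0.5592 -0.1923  0.      0.2138]
[[[1.4, -0.1], [0.3, 1.4], [-1.6, -0.6], [0.8, -1.8], [-0.3, -0.1], [-0.3, -0.4], [-2.4, 0.8]], [[1.1, -0.0], [0.2, 0.2], [-0.2, -0.6], [0.4, -0.6], [0.1, 0.5], [0.0, 0.2], [-0.5, 1.0]]]
tabtop [0.4994 0.1965 0.2142] 4.073154237221729
lip [ 0.4867 -0.2075  0.204 ] 0.33625504900163605
blue top [ 0.5575 -0.2007  0.209 ] 0.5117464877121733
red c [ 0.5893 -0.1866  0.1915] 0.00999850082894227
tapec [0.4758 0.008  0.008 ] 0.9547390152712865
tub top [ 0.7479 -0.018   0.0979] 0.4423563413744489
greytop [0.5577 0.2113 0.2042] 15.901737080371845
```

Run:
```python
from h import *
np.set_printoptions(precision=4,suppress=True)
S=camT('scene');D=camT('side')
for z in (.0,.012):
  pts=np.array([(.065,.052,z),(-.065,.052,z),(-.065,-.052,z),(.065,-.052,z)])
  us=np.array([(369,367),(421,330),(0,0),(328,325)]);ud=np.array([(258.5,389),(336,391),(333.5,332),(261.5,331)])
  def W(p,pts):
    c,s=np.cos(p[2]),np.sin(p[2]); return pts@np.array([[c,s,0],[-s,c,0],[0,0,1]])+[p[0],p[1],0]
  def f(p):
    return np.concatenate([(proj(*S,W(p,pts))-us)[[0,1,3]].ravel(),(proj(*D,W(p,pts))-ud).ravel()])
  r=least_squares(f,[.5,.2,0]); print(z,r.x,f(r.x).round(1))
for a,b in [((406,235.5),(320.3,291)),((398,231),(320.5,286))]: print(tri([(*S,a),(*D,b)]))
```

```text
0.0 [0.5255 0.1993 0.0766] [-1.1  0.2 -1.9  1.2 -0.2  0.8  1.5 -0.7  0.9 -1.  -0.9  1.8  1.6  1.6]
0.012 [0.528  0.2047 0.0729] [ 0.6 -1.   0.7 -0.3  0.9 -1.1 -0.8 -0.7 -0.1 -0.8 -1.6  1.2 -0.2  0.7]
(array([0.4993, 0.1997, 0.2121]), np.float64(1.8279820727777292))
(array([0.4993, 0.1853, 0.208 ]), np.float64(0.08894819092154194))
```

```bash
cat >> h.py <<'E'
def delta(P,yaw):
    s=bot.observe(); r=toolT(s)[:3,:3]
    y=np.array([np.cos(yaw),np.sin(yaw),0]);x=np.array([0,0,-1.]);G=np.c_[x,y,np.cross(x,y)]
    print('shift cm',(r.T@(np.array(P)-s['position'])*100).round(2),'turn',Ro.from_matrix(r.T@G).as_rotvec().round(4),'t',round(s['clock'],2),'pos',s['position'].round(4),'F',s['force'].round(2))
E
python3 -c "
from h import *
delta((.498,.2,.34),.073)"
```

```text
shift cm [ -8.69 -26.87  40.14] turn [1.154e+00 5.000e-04 7.000e-04] t 0.15 pos [0.2106 0.5882 0.2529] F [-0.34  0.12  0.07]
```

Call:
{"op": "step_arm", "data": {"targets": [[[-8.7,-26.9,40.1,1.154,0,0,1],[-8.7,-26.9,40.1,1.154,0,0,1],[-8.7,-26.9,40.1,1.154,0,0,1],[-8.7,-26.9,40.1,1.154,0,0,1],[-8.7,-26.9,40.1,1.154,0,0,1],[-8.7,-26.9,40.1,1.154,0,0,1],[-8.7,-26.9,40.1,1.154,0,0,1],[-8.7,-26.9,40.1,1.154,0,0,1],[-8.7,-26.9,40.1,1.154,0,0,1],[-8.7,-26.9,40.1,1.154,0,0,1]]]}}

```text
clock: 1.15
position: [0.4987, 0.1974, 0.3407]
tool_rot: [0.253, 1.57, -1.247]
force: [-0.0, 1.4, 0.5]
grip_width: 0.0854
```

```bash
python3 -c "
from h import *
delta((.498,.2,.34),.073)"
```

```text
shift cm [ 0.07 -0.05 -0.27] turn [-0.0014  0.0009 -0.0002] t 1.15 pos [0.4987 0.1974 0.3407] F [-0.02  1.45  0.46]
```

Call:
{"op": "step_arm", "data": {"targets": [[[0,0,-0.3,0,0,0,1],[0,0,-0.3,0,0,0,1],[0,0,-0.3,0,0,0,1]]]}}

```text
clock: 1.45
position: [0.4978, 0.2011, 0.3404]
tool_rot: [-0.606, 1.57, -2.104]
force: [-0.7, 1.2, -0.3]
grip_width: 0.0856
```

Run:
```python
from h import *
import pickle
s=bot.observe(); im=eyes.grab_frame('wrist'); cv2.imwrite('pics/w1.png',im[:,:,::-1]); pickle.dump(s,open('w1.pkl','wb')); print(s['position'],s['qd'].round(3))
```

```text
[0.49784936 0.201126   0.34035013] [-0.012  0.001 -0.002  0.001  0.     0.     0.001]
```

View pics/w1.png

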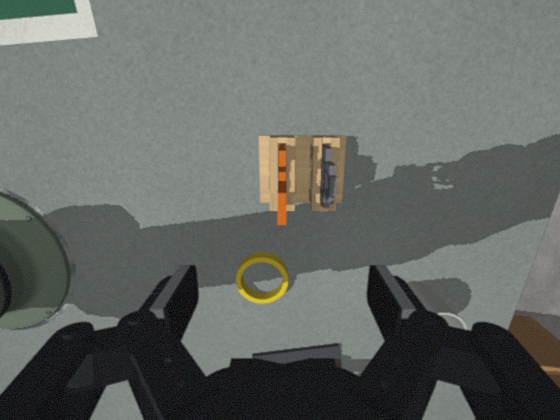

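Run:
```python
from h import *
import pickle
crop('pics/w1.png',245,125,365,235,6,'pics/w1c.png')
s=pickle.load(open('w1.pkl','rb')); W=camT('wrist',s)
print(proj(*W,[[.498,.2,.209],[.498,.215,.209],[.498,.185,.209],[.528,.204,.056]]))
```

```text
[[282.92344124 208.11110733]
 [284.17992925 192.04385143]
 [281.71015846 223.62587939]
 [304.28641653 173.76446689]]
```

View pics/w1c.png

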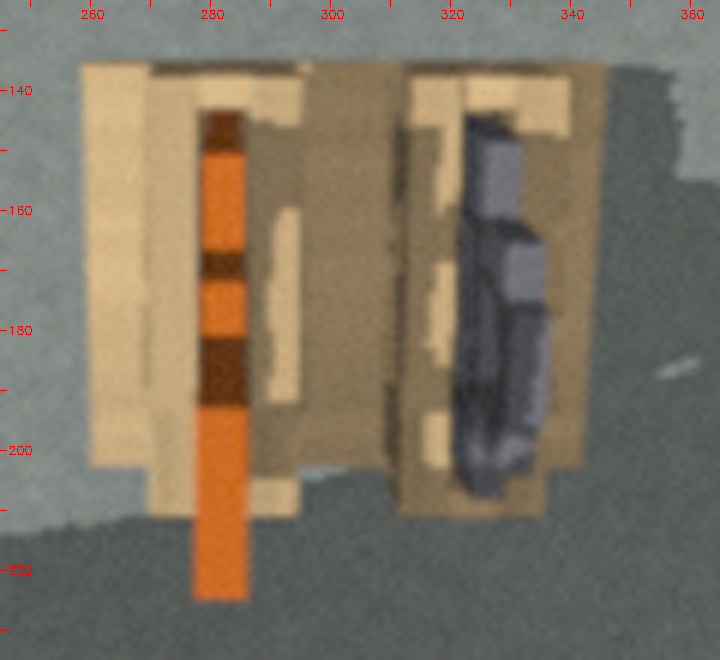

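```bash
python3 -c "
from h import *
delta((.4972,.1995,.201),.06)"
```

```text
shift cm [13.94 -0.06  0.17] turn [0.0132 0.0008 0.0005] t 1.5 pos [0.4978 0.2013 0.3404] F [-0.01 -0.48 -0.16]
```

Call:
{"op": "step_arm", "data": {"targets": [[[4,-0.06,0.17,0.013,0,0,1],[8,-0.06,0.17,0.013,0,0,1],[11,-0.06,0.17,0.013,0,0,1],[13,-0.06,0.17,0.013,0,0,1],[13.9,-0.06,0.17,0.013,0,0,1],[13.9,-0.06,0.17,0.013,0,0,1],[13.9,-0.06,0.17,0.013,0,0,1]]], "grip_force": 50}}

```text
clock: 2.2
position: [0.4975, 0.1999, 0.2022]
tool_rot: [0.75, 1.57, -0.76]
force: [0.8, 0.0, -0.2]
grip_width: 0.0854
```

Run:
```python
from h import *
delta((.4972,.1995,.201),.06)
for n in('wrist','scene'):
  im=eyes.grab_frame(n); cv2.imwrite(f'pics/{n}2.png',im[:,:,::-1])
```

```text
shift cm [ 0.12 -0.03  0.04] turn [ 0.0008  0.0004 -0.0003] t 2.2 pos [0.4975 0.1999 0.2022] F [ 0.81  0.04 -0.16]
```

View pics/wrist2.png

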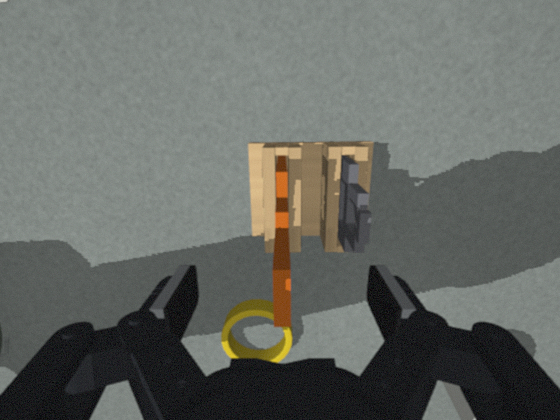

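View pics/scene2.png

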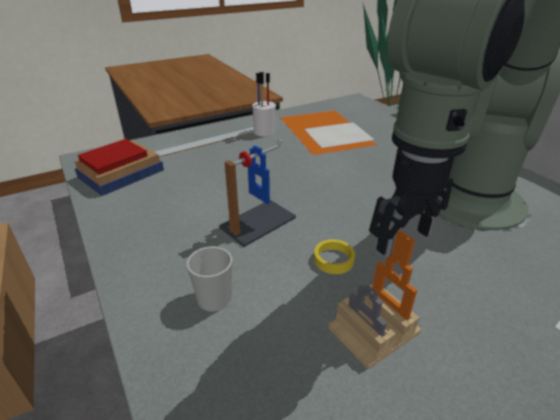

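Run:
```python
from h import *
s=bot.observe(); W=camT('wrist',s)
print(proj(*W,[[.497,.2+d,.209] for d in(.015,0,-.015)]), proj(*W,[s['position'],]))
crop('pics/wrist2.png',225,140,385,340,4,'pics/w2c.png')
```

```text
[[284.22823089 267.6578997 ]
 [282.13323508 296.9790375 ]
 [280.17865328 324.33496931]] [[283.42888827 289.28570616]]
```

View pics/w2c.png

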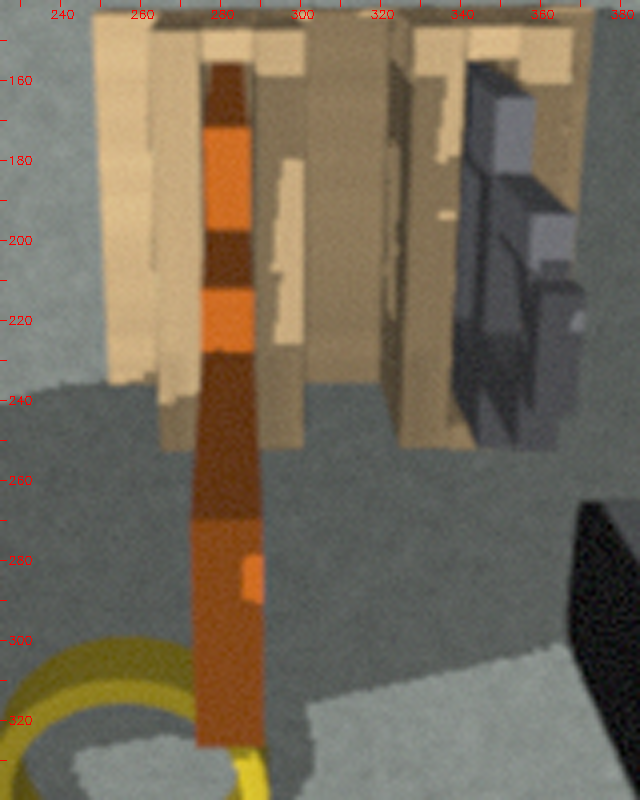

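The tab top spans v 270–326 at u≈282, which matches the 0.209 m prediction within about 1 mm. I'll close the fingers.

Call:
{"op": "step_arm", "data": {"targets": [[[0,0,0,0,0,0,0.4],[0,0,0,0,0,0,0],[0,0,0,0,0,0,0],[0,0,0,0,0,0,0],[0,0,0,0,0,0,0],[0,0,0,0,0,0,0],[0,0,0,0,0,0,0],[0,0,0,0,0,0,0]]], "grip_force": 50}}

```text
clock: 3.1
position: [0.4978, 0.1999, 0.2026]
tool_rot: [1.684, 1.57, 0.174]
force: [0.8, -1.1, 4.0]
grip_width: 0.0074
```

Call:
{"op": "step_arm", "data": {"targets": [[[-0.5,0,0,0,0,0,0],[-2,0,0,0,0,0,0],[-4,0,0,0,0,0,0],[-6,0,0,0,0,0,0],[-8,0,0,0,0,0,0],[-9,0,0,0,0,0,0],[-9,0,0,0,0,0,0],[-9,0,0,0,0,0,0]]]}}

```text
clock: 3.9
position: [0.4973, 0.1998, 0.2919]
tool_rot: [1.241, 1.57, -0.269]
force: [-0.3, -0.7, -1.9]
grip_width: 0.0075
```

Run:
```python
from h import *
import pickle
s=bot.observe();print(s['force'],s['grip_width'],s['position'])
for n in('wrist','scene','side'):
  im=eyes.grab_frame(n); cv2.imwrite(f'pics/{n}3.png',im[:,:,::-1])
pickle.dump(s,open('w3.pkl','wb'))
```

```text
[-0.32582202 -0.7464985  -1.93170359] 0.007457578289796 [0.49733489 0.19983694 0.29190171]
```

View pics/scene3.png

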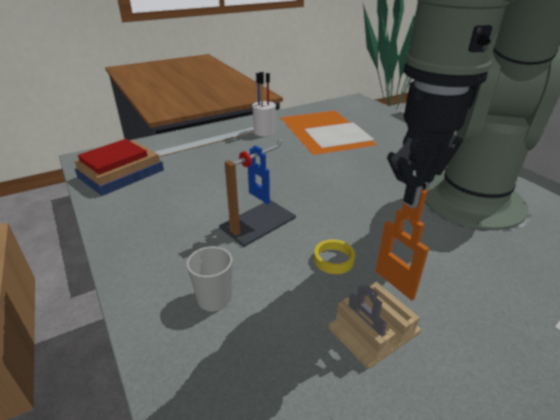

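View pics/side3.png

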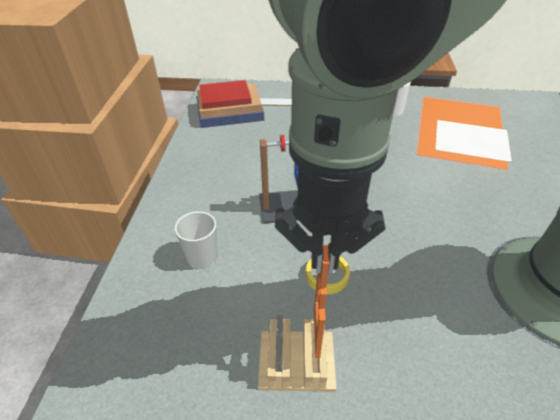

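View pics/wrist3.png

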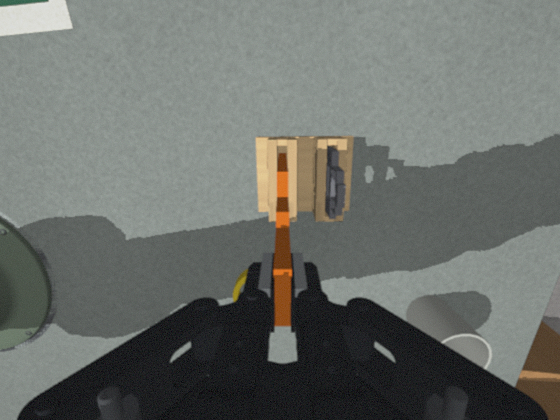

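Run:
```python
from h import *
import pickle
s=pickle.load(open('w3.pkl','rb')); W=camT('wrist',s);S=camT('scene');D=camT('side');T=toolT(s)
e=T@[.0486,0,.001,1]; print('eye',e)
for nm,l in (('top',(-.055,0)),('eye',(0,0)),('eyebot',(.032,0)),('tabtopL',(-.055,.015)),('tabtopR',(-.055,-.015)),('bot+',(.142,.042)),('bot-',(.142,-.042))):
    p=(T@[.0486+l[0],0,.001+l[1],1])[:3]
    print(nm,p.round(3),proj(*S,p)[0].round(1),proj(*D,p)[0].round(1),proj(*W,p)[0].round(1))
crop('pics/scene3.png',360,180,440,310,5,'pics/a.png')
crop('pics/side3.png',290,235,350,375,4,'pics/b.png')
crop('pics/wrist3.png',230,140,340,340,4,'pics/c.png')
```

```text
eye [0.49742031 0.19883194 0.24330188 1.        ]
top [0.497 0.199 0.298] [416.5 186.1] [326.3 253.2] [283.5 299.1]
eye [0.497 0.199 0.243] [409.2 217. ] [323.3 279.2] [283.1 247.4]
eyebot [0.497 0.199 0.211] [405.3 233.5] [321.7 292.7] [282.9 228.8]
tabtopL [0.498 0.184 0.298] [408.4 181.6] [325.8 244.2] [283.4 326.3]
tabtopR [0.496 0.214 0.298] [424.8 190.7] [326.8 262.5] [283.6 269.9]
bot+ [0.5   0.157 0.101] [376.1 269.5] [316.5 309.3] [282.6 227.5]
bot- [0.495 0.241 0.101] [412.5 298.9] [317.9 357. ] [282.7 153. ]
```

View pics/a.png

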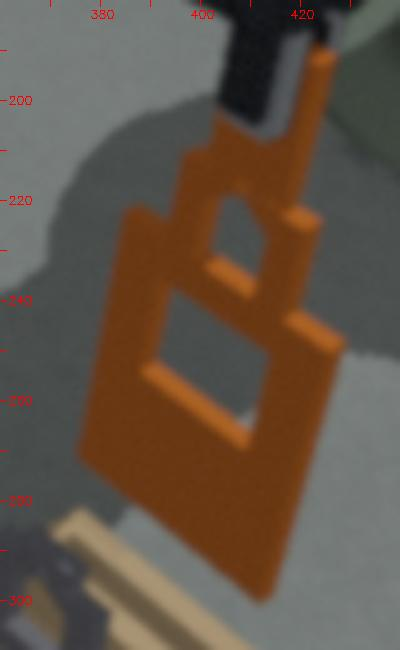

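View pics/b.png

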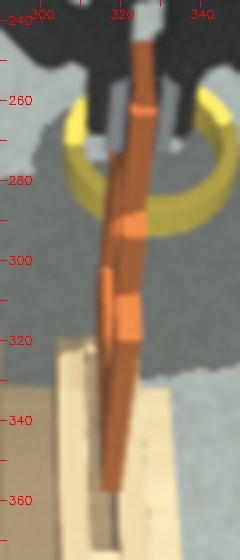

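View pics/c.png

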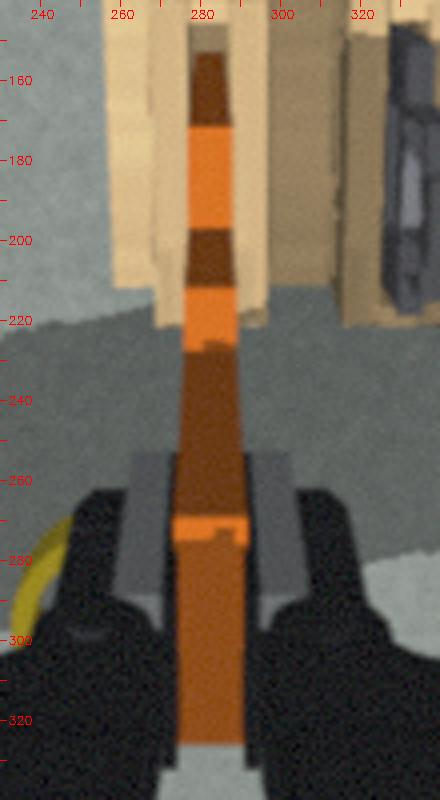

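```bash
python3 -c "
from h import *
delta((.432,-.220,.290),.214)"
```

```text
shift cm [ 0.19 -9.05 41.5 ] turn [-1.535e-01  6.000e-04  1.000e-04] t 4.05 pos [0.4973 0.1997 0.2917] F [-0.54  0.25 -1.25]
```

Call:
{"op": "step_arm", "data": {"targets": [[[0.2,-1,3,-0.02,0,0,0],[0.2,-2,7,-0.05,0,0,0],[0.2,-3,12,-0.08,0,0,0],[0.2,-4,17,-0.1,0,0,0],[0.2,-5,22,-0.12,0,0,0],[0.2,-6,27,-0.1535,0,0,0],[0.2,-7,32,-0.1535,0,0,0],[0.2,-8,36,-0.1535,0,0,0],[0.2,-9,39,-0.1535,0,0,0],[0.2,-9,41.5,-0.1535,0,0,0]]]}}

```text
clock: 5.05
position: [0.431, -0.2221, 0.2896]
tool_rot: [-1.201, 1.57, -2.56]
force: [0.3, 0.8, -1.6]
grip_width: 0.0072
```

Call:
{"op": "step_arm", "data": {"targets": [[[0,0,0,0,0,0,0],[0,0,0,0,0,0,0],[0,0,0,0,0,0,0]]]}}

```text
clock: 5.35
position: [0.4311, -0.2212, 0.2892]
tool_rot: [-1.69, 1.569, -3.048]
force: [0.4, -0.3, -0.8]
grip_width: 0.0074
```

Run:
```python
from h import *
import pickle
s=bot.observe();print(s['force'],s['grip_width'],s['position'],s['qd'].round(3))
for n in('wrist','scene','side'):
  im=eyes.grab_frame(n); cv2.imwrite(f'pics/{n}4.png',im[:,:,::-1])
pickle.dump(s,open('w4.pkl','wb'))
delta((.432,-.220,.290),.214)
```

```text
[ 0.4438582  -0.26126086 -0.77002136] 0.007352651386710121 [ 0.43109021 -0.22123249  0.28923513] [-0.012 -0.006 -0.002 -0.002 -0.001  0.     0.003]
shift cm [-0.05  0.1  -0.11] turn [-0.001   0.0001  0.0009] t 5.5 pos [ 0.4313 -0.2212  0.2895] F [-0.22  0.37 -1.36]
```

View pics/wrist4.png

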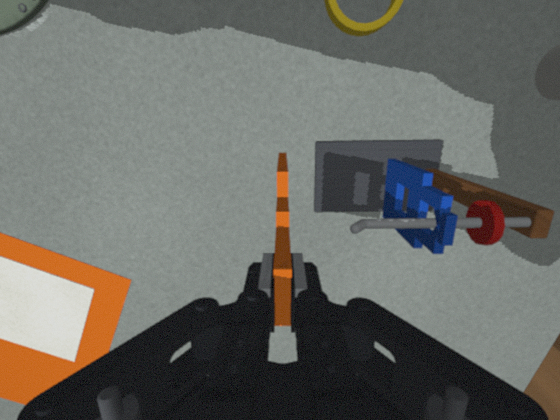

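View pics/scene4.png

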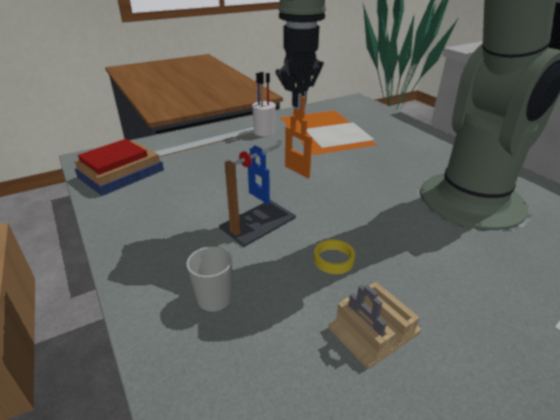

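View pics/side4.png

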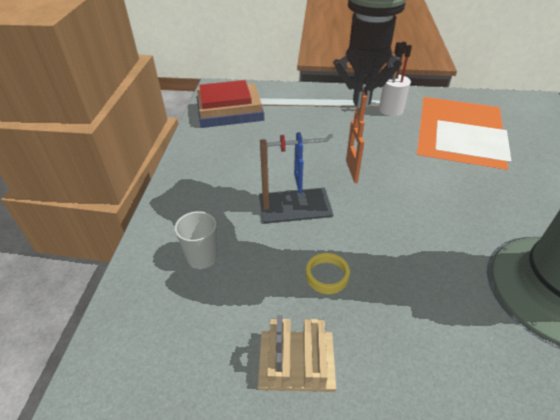

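Run:
```python
from h import *
crop('pics/wrist4.png',305,130,440,260,6,'pics/a.png')
crop('pics/wrist4.png',425,130,560,260,6,'pics/b.png')
```

```text
(no output)
```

View pics/a.png

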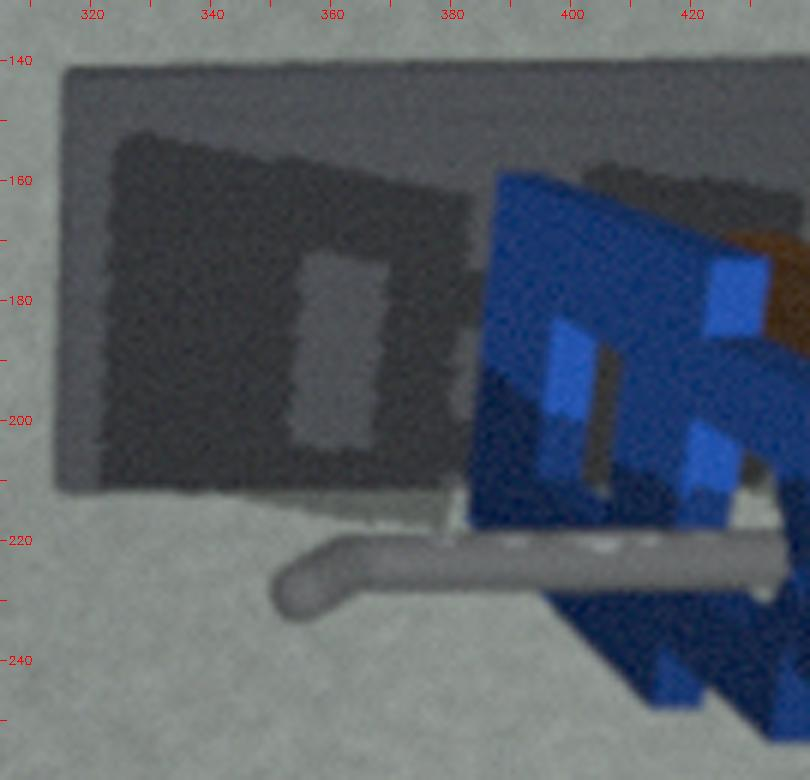

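View pics/b.png

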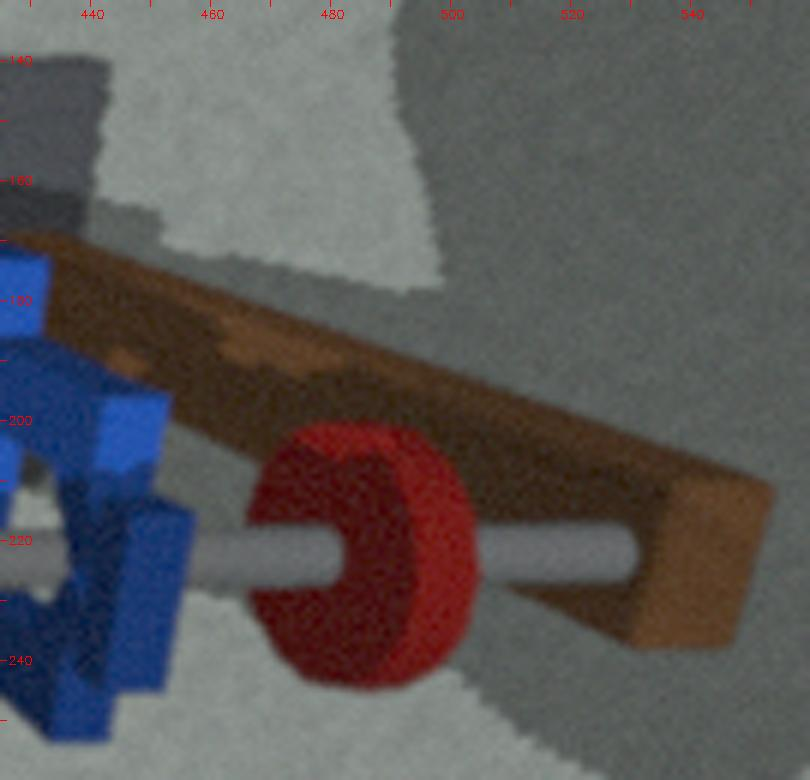

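```bash
cat > fit.py <<'E'
from h import *
import pickle
np.set_printoptions(precision=4,suppress=True)
s=pickle.load(open('w4.pkl','rb'))
S=camT('scene');D=camT('side');W=camT('wrist',s)
P=dict(a=(-.085,.05,.01),b=(.085,.05,.01),c=(.085,-.05,.01),d=(-.085,-.05,.01),t=(.072,0,.197),l=(-.074,0,.204),p=(.065,0,.19))
O=[(S,dict(a=(295.5,215.5),b=(243.5,243),c=(220,225.5),d=(270,201),t=(230,162.5),l=(281,140))),
(D,dict(a=(332.5,215.5),b=(262,221.5),c=(259,194),d=(325,188.5),t=(263,142),l=(331.5,134.5))),
(W,dict(a=(316,141.5),d=(314,211.5),b=(443,140),t=(541.5,224),l=(354.5,229),p=(531,222)))]
def wp(p,x):
    c,s_=np.cos(p[3]),np.sin(p[3]); return np.atleast_2d(x)@np.array([[c,s_,0],[-s_,c,0],[0,0,1]])+p[:3]
def f(p,O=O): return np.concatenate([(proj(*C,wp(p,np.array([P[k] for k in o])))-np.array(list(o.values()))).ravel() for C,o in O])
def run(O):
    r=least_squares(lambda p:f(p,O),[.56,-.19,0,.2],loss='soft_l1'); return r.x,f(r.x,O).reshape(-1,2).round(1).tolist()
E
python3 - <<'E'
from fit import *
for oo in (O,O[2:],O[:2]):
    x,r=run(oo);print(x,r)
x,_=run(O)
# collar / bar point x on axis from wrist
for nm,u in (('collar front',481),('blue front at bar',436)):
    g=least_squares(lambda q:proj(*W,wp(x,[q[0],0,.19]))[0][:1]-u,[0.]);print(nm,g.x)
E
```

```text
[ 0.559  -0.1965 -0.0021  0.2214] [[0.5, -0.5], [-0.1, 1.1], [-2.1, -0.7], [-0.2, -2.0], [-0.8, 0.0], [-1.3, -0.3], [1.2, -0.9], [0.7, -0.3], [0.0, -0.9], [0.3, -1.2], [0.5, 0.3], [-0.0, -0.2], [0.4, -0.8], [0.4, 0.1], [0.5, -0.4], [-0.4, 0.2], [2.4, -0.2], [-5.9, -0.8]]
[ 0.5576 -0.1964  0.0001  0.2219] [[-0.5, -1.0], [-0.3, 0.3], [0.4, -0.6], [0.4, 0.6], [1.3, 0.4], [-5.3, -0.4]]
[ 0.5595 -0.1929 -0.0008  0.2142] [[1.1, 0.1], [0.1, 1.6], [-1.8, -0.4], [0.6, -1.6], [-0.5, 0.2], [-0.6, -0.1], [0.9, 0.0], [0.1, 0.3], [-0.2, -0.5], [0.3, -0.5], [-0.0, 0.6], [-0.2, 0.4]]
collar front [0.0295]
blue front at bar [-0.0068]
```

```bash
cat >> h.py <<'E'
HK=[.558,-.1963,0,.221]
def tcp_for_eye(e,hk=None):
    h=hk or HK; c,s=np.cos(h[3]),np.sin(h[3])
    p=np.array([h[0]+c*e[0]-s*e[1],h[1]+s*e[0]+c*e[1],e[2]+h[2]])
    return p-.001*np.array([s,-c,0])+[0,0,.0486]
def eye_now(st):
    e=(toolT(st)@[.0486,0,.001,1])[:3]; h=HK;c,s=np.cos(h[3]),np.sin(h[3]);d=e-h[:3]
    return np.array([c*d[0]+s*d[1],-s*d[0]+c*d[1],d[2]])
E
python3 -c "
from h import *
print(eye_now(bot.observe()))
delta(tcp_for_eye((-.105,0,.212)),.221)"
```

```text
[-0.12915799  0.00243623  0.24094627]
shift cm [2.89 2.42 0.22] turn [-0.008   0.0001  0.0009] t 5.5 pos [ 0.4313 -0.2212  0.2895] F [-0.22  0.37 -1.36]
```

Call:
{"op": "step_arm", "data": {"targets": [[[1.5,1.2,0.22,-0.008,0,0,0],[2.4,2,0.22,-0.008,0,0,0],[2.9,2.42,0.22,-0.008,0,0,0],[2.9,2.42,0.22,-0.008,0,0,0],[2.9,2.42,0.22,-0.008,0,0,0],[2.9,2.42,0.22,-0.008,0,0,0]]]}}

```text
clock: 6.1
position: [0.4552, -0.2185, 0.2609]
tool_rot: [-1.123, 1.57, -2.473]
force: [-0.9, -0.3, -1.9]
grip_width: 0.0075
```

Run:
```python
from h import *
import pickle
s=bot.observe();print(s['force'],s['position'],eye_now(s))
for n in('wrist','scene','side'):
  im=eyes.grab_frame(n); cv2.imwrite(f'pics/{n}5.png',im[:,:,::-1])
pickle.dump(s,open('w5.pkl','wb'))
crop('pics/wrist5.png',260,130,395,270,6,'pics/a.png')
crop('pics/scene5.png',230,100,330,220,5,'pics/b.png')
crop('pics/side5.png',250,90,370,200,5,'pics/c.png')
```

```text
[-0.87697569 -0.28064784 -1.88072176] [ 0.45517152 -0.21847567  0.26091879] [-1.05216295e-01 -1.08870328e-04  2.12319073e-01]
```

View pics/a.png

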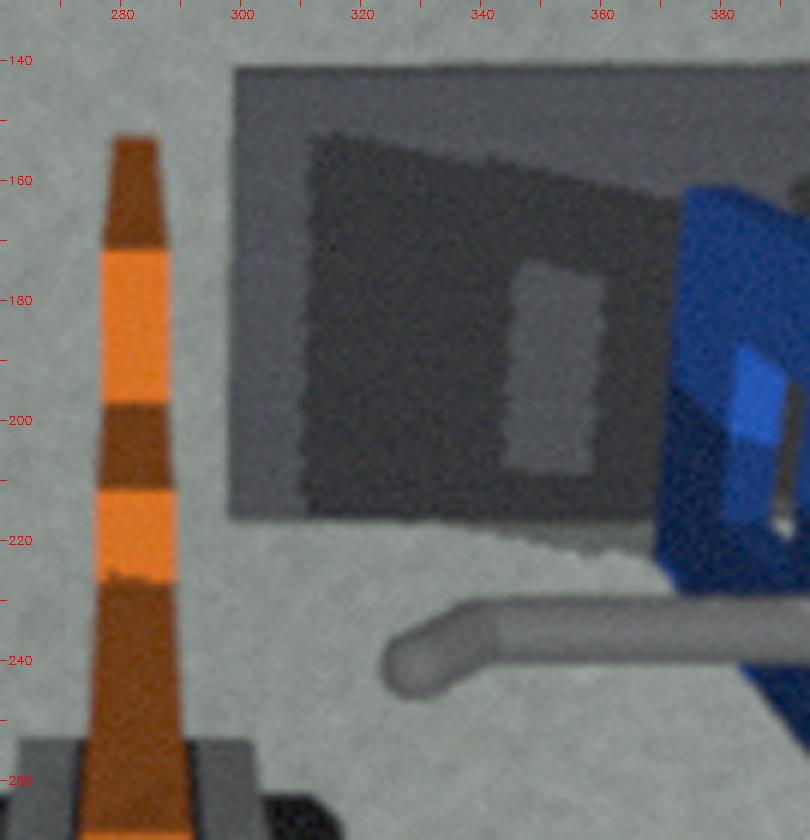

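View pics/b.png

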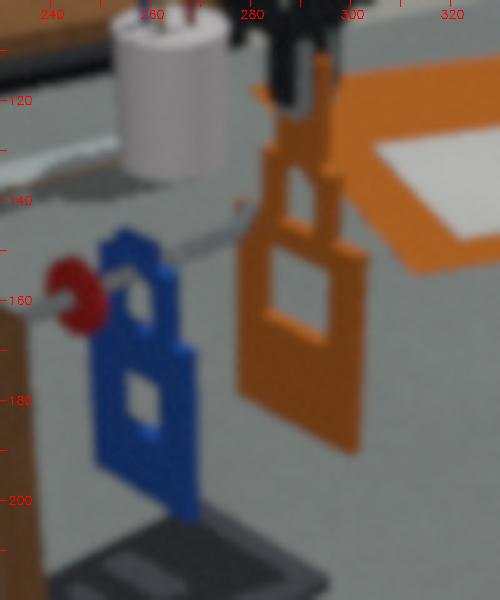

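View pics/c.png

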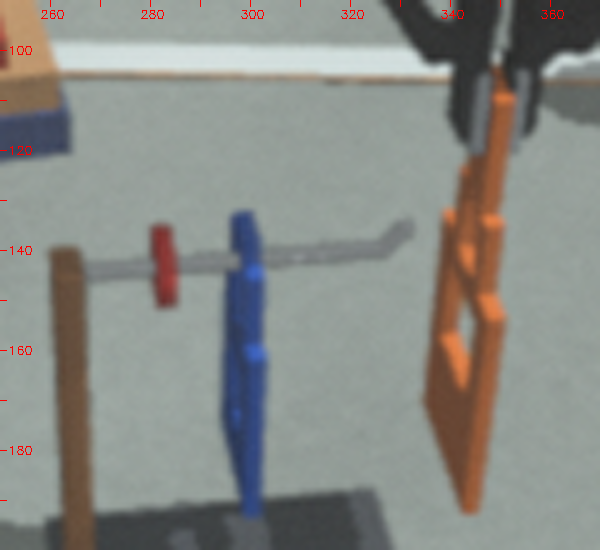

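Run:
```python
from h import *
import pickle
s=pickle.load(open('w5.pkl','rb'));T=toolT(s);W=camT('wrist',s)
for dy in(.105,.085,.065,.031):
  for dx in(.022,.008): print(dy,dx,proj(*W,(T@[.0486+dx,dy,.001,1])[:3])[0].round(1))
```

```text
0.105 0.022 [431.6 234.3]
0.105 0.008 [441.9 242.4]
0.085 0.022 [403.3 234.2]
0.085 0.008 [411.6 242.4]
0.065 0.022 [375.  234.2]
0.065 0.008 [381.4 242.4]
0.031 0.022 [326.9 234.2]
0.031 0.008 [330.  242.4]
```

Bar and lip project within about 1 px of the eye's path, so I'll insert slowly.

Call:
{"op": "step_arm", "data": {"targets": [[[0,0.7,0,0,0,0,0],[0,1.4,0,0,0,0,0],[0,2.1,0,0,0,0,0],[0,2.8,0,0,0,0,0],[0,3.3,0,0,0,0,0],[0,3.3,0,0,0,0,0]]]}}

```text
clock: 6.85
position: [0.4881, -0.2109, 0.2606]
tool_rot: [-1.231, 1.57, -2.58]
force: [-0.6, -0.1, -1.6]
grip_width: 0.0073
```

Call:
{"op": "step_arm", "data": {"targets": [[[0,0.7,0,0,0,0,0],[0,1.4,0,0,0,0,0],[0,2.1,0,0,0,0,0],[0,2.5,0,0,0,0,0],[0,2.5,0,0,0,0,0]]]}}

```text
clock: 7.35
position: [0.513, -0.2052, 0.2605]
tool_rot: [-1.213, 1.57, -2.561]
force: [0.4, 0.6, -0.8]
grip_width: 0.0074
```

Run:
```python
from h import *
import pickle
s=bot.observe();print(s['force'],s['position'],eye_now(s))
for n in('wrist','scene','side'):
  im=eyes.grab_frame(n); cv2.imwrite(f'pics/{n}6.png',im[:,:,::-1])
pickle.dump(s,open('w6.pkl','wb'))
crop('pics/wrist6.png',230,130,380,270,5,'pics/a.png')
crop('pics/scene6.png',230,100,330,220,5,'pics/b.png')
```

```text
[ 0.44234141  0.6136775  -0.81564753] [ 0.51299075 -0.20517687  0.26046474] [-4.58988514e-02  1.90535025e-04  2.11865065e-01]
```

View pics/a.png

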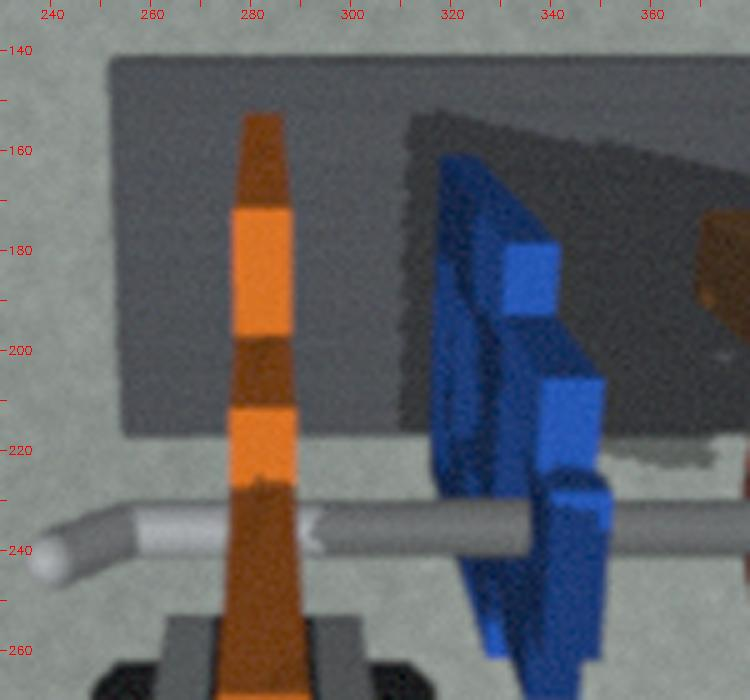

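View pics/b.png

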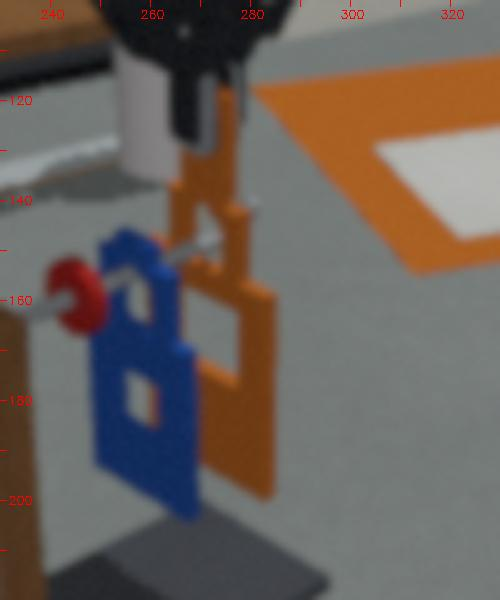

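The bar passes through the eye behind the lip and in front of blue. Next I lower until it almost rests.

Call:
{"op": "step_arm", "data": {"targets": [[[0.5,0,0,0,0,0,0],[1.0,0,0,0,0,0,0],[1.3,0,0,0,0,0,0],[1.4,0,0,0,0,0,0],[1.4,0,0,0,0,0,0],[1.4,0,0,0,0,0,0]]]}}

```text
clock: 8.1
position: [0.5123, -0.2056, 0.2467]
tool_rot: [-1.11, 1.57, -2.46]
force: [1.4, 1.1, -0.4]
grip_width: 0.0071
```

Call:
{"op": "step_arm", "data": {"targets": [[[0.1,0,0,0,0,0,0],[0.1,0,0,0,0,0,0],[0.15,0,0,0,0,0,0],[0.15,0,0,0,0,0,0]]]}}

```text
clock: 8.5
position: [0.5123, -0.2055, 0.2451]
tool_rot: [-1.167, 1.57, -2.517]
force: [0.7, 0.5, -0.7]
grip_width: 0.0076
```

Run:
```python
from h import *
s=bot.observe();print(s['force'],s['position'],eye_now(s))
```

```text
[ 0.73139686  0.45024782 -0.70119094] [ 0.51230663 -0.20553536  0.24513876] [-4.66421707e-02 -9.83289640e-06  1.96539092e-01]
```

Call:
{"op": "step_arm", "data": {"targets": [[[0,1,0,0,0,0,0],[0,1.8,0,0,0,0,0],[0,2.4,0,0,0,0,0],[0,2.9,0,0,0,0,0],[0,3.2,0,0,0,0,0],[0,3.4,0,0,0,0,0],[0,3.6,0,0,0,0,0],[0,3.8,0,0,0,0,0],[0,4,0,0,0,0,0],[0,4,0,0,0,0,0]]]}}

```text
clock: 9.5
position: [0.5516, -0.1967, 0.2451]
tool_rot: [-0.954, 1.57, -2.304]
force: [-0.8, 0.3, -1.5]
grip_width: 0.0073
```

Run:
```python
from h import *
import pickle
s=bot.observe();print(s['force'],s['position'],eye_now(s))
for n in('wrist','side'):
  im=eyes.grab_frame(n); cv2.imwrite(f'pics/{n}7.png',im[:,:,::-1])
crop('pics/wrist7.png',230,130,380,270,5,'pics/a.png')
crop('pics/side7.png',250,90,350,200,5,'pics/b.png')
```

```text
[-0.79297231  0.2852032  -1.51213008] [ 0.55156018 -0.19671477  0.24514247] [-6.40054862e-03 -1.19627435e-05  1.96542874e-01]
```

View pics/a.png

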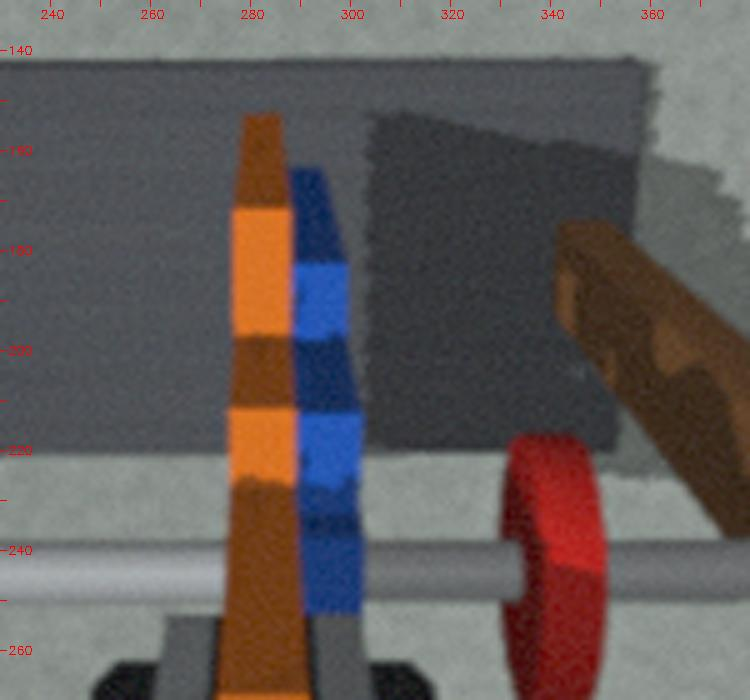

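View pics/b.png

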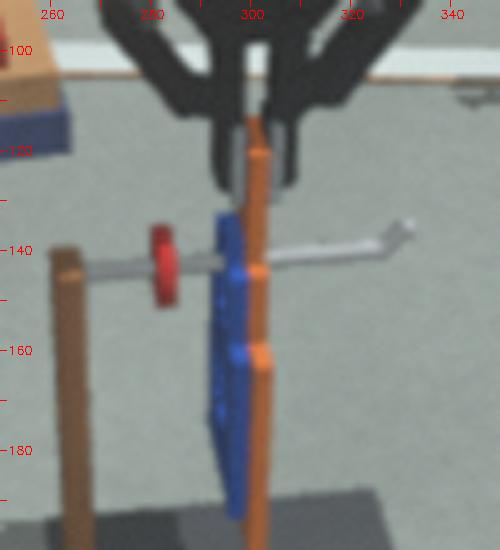

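Blue is now in contact and moving along with orange. About 22 mm remain to the collar.

Call:
{"op": "step_arm", "data": {"targets": [[[0,0.3,0,0,0,0,0],[0,0.6,0,0,0,0,0],[0,0.9,0,0,0,0,0],[0,1.1,0,0,0,0,0],[0,1.3,0,0,0,0,0],[0,1.4,0,0,0,0,0],[0,1.5,0,0,0,0,0],[0,1.5,0,0,0,0,0]]]}}

```text
clock: 10.4
position: [0.5662, -0.1935, 0.2451]
tool_rot: [-0.671, 1.57, -2.02]
force: [0.2, -0.7, -1.4]
grip_width: 0.0069
```

Run:
```python
from h import *
import pickle
s=bot.observe();print(s['force'],s['position'],eye_now(s))
for n in('wrist',):
  im=eyes.grab_frame(n); cv2.imwrite(f'pics/{n}8.png',im[:,:,::-1])
crop('pics/wrist8.png',230,130,380,270,5,'pics/a.png')
```

```text
[ 0.24468625 -0.74635952 -1.37910781] [ 0.56618246 -0.1934616   0.24514203] [ 8.58753910e-03 -4.74235813e-05  1.96542512e-01]
```

View pics/a.png

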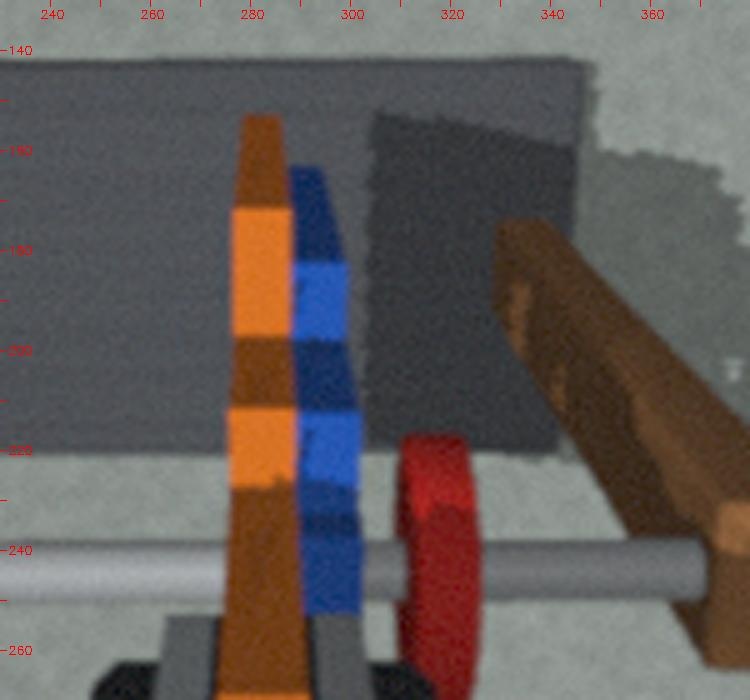

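Call:
{"op": "step_arm", "data": {"targets": [[[0,0.1,0,0,0,0,0],[0,0.2,0,0,0,0,0],[0,0.3,0,0,0,0,0],[0,0.35,0,0,0,0,0],[0,0.35,0,0,0,0,0]]]}}

```text
clock: 10.95
position: [0.5697, -0.1926, 0.2452]
tool_rot: [-0.51, 1.57, -1.86]
force: [-1.1, -0.8, -0.4]
grip_width: 0.0072
```

Call:
{"op": "step_arm", "data": {"targets": [[[0,0.05,0,0,0,0,0],[0,0.05,0,0,0,0,0]]]}}

```text
clock: 11.15
position: [0.5702, -0.1925, 0.2452]
tool_rot: [-0.346, 1.57, -1.696]
force: [-0.9, -0.6, -1.3]
grip_width: 0.007
```

Call:
{"op": "step_arm", "data": {"targets": [[[0,0.05,0,0,0,0,0],[0,0.05,0,0,0,0,0]]]}}

```text
clock: 11.35
position: [0.5708, -0.1924, 0.2452]
tool_rot: [-0.08, 1.57, -1.429]
force: [-1.8, -0.7, -1.0]
grip_width: 0.0069
```

Call:
{"op": "step_arm", "data": {"targets": [[[0,0.05,0,0,0,0,0],[0,0.05,0,0,0,0,0]]]}}

```text
clock: 11.55
position: [0.5713, -0.1923, 0.2451]
tool_rot: [-0.275, 1.57, -1.624]
force: [-0.9, -0.1, -0.6]
grip_width: 0.0072
```

Call:
{"op": "step_arm", "data": {"targets": [[[0,0.05,0,0,0,0,0],[0,0.05,0,0,0,0,0]]]}}

```text
clock: 11.75
position: [0.5719, -0.1921, 0.2452]
tool_rot: [-0.064, 1.57, -1.413]
force: [-0.9, -0.2, -0.1]
grip_width: 0.0069
```

Call:
{"op": "step_arm", "data": {"targets": [[[0,0.05,0,0,0,0,0],[0,0.05,0,0,0,0,0]]]}}

```text
clock: 11.95
position: [0.5723, -0.192, 0.2452]
tool_rot: [-0.298, 1.57, -1.648]
force: [-1.7, -0.4, -0.3]
grip_width: 0.007
```

Call:
{"op": "step_arm", "data": {"targets": [[[0,0.05,0,0,0,0,0],[0,0.05,0,0,0,0,0]]]}}

```text
clock: 12.15
position: [0.5725, -0.1921, 0.2451]
tool_rot: [-1.208, 1.57, -2.558]
force: [-4.8, -0.6, 1.9]
grip_width: 0.0076
```

Call:
{"op": "step_arm", "data": {"targets": [[[0,0.04,0,0,0,0,0]]]}}

```text
clock: 12.25
position: [0.5725, -0.1921, 0.2451]
tool_rot: [-1.481, 1.569, -2.83]
force: [-5.4, 0.2, 1.3]
grip_width: 0.0073
```

Call:
{"op": "step_arm", "data": {"targets": [[[0,0.05,0,0,0,0,0]]]}}

```text
clock: 12.35
position: [0.5726, -0.1921, 0.245]
tool_rot: [-1.631, 1.568, -2.981]
force: [-5.7, 0.0, 1.8]
grip_width: 0.0072
```

Call:
{"op": "step_arm", "data": {"targets": [[[0,0.07,0,0,0,0,0],[0,0.07,0,0,0,0,0]]]}}

```text
clock: 12.55
position: [0.5727, -0.1921, 0.245]
tool_rot: [-1.713, 1.567, -3.063]
force: [-6.4, 0.4, 3.1]
grip_width: 0.0071
```

Call:
{"op": "step_arm", "data": {"targets": [[[0,0.08,0,0,0,0,0],[0,0.08,0,0,0,0,0]]]}}

```text
clock: 12.75
position: [0.5728, -0.1921, 0.2449]
tool_rot: [-1.755, 1.566, -3.106]
force: [-7.3, -0.8, 3.3]
grip_width: 0.0075
```

Call:
{"op": "step_arm", "data": {"targets": [[[0,0.09,0,0,0,0,0],[0,0.09,0,0,0,0,0],[0,0.09,0,0,0,0,0]]]}}

```text
clock: 13.05
position: [0.5728, -0.1922, 0.2448]
tool_rot: [-1.77, 1.564, -3.121]
force: [-9.1, -0.6, 3.1]
grip_width: 0.0072
```

Call:
{"op": "step_arm", "data": {"targets": [[[0,0.09,0,0,0,0,0],[0,0.09,0,0,0,0,0],[0,0.09,0,0,0,0,0],[0,0.09,0,0,0,0,0]]]}}

```text
clock: 13.45
position: [0.5729, -0.1922, 0.2448]
tool_rot: [-1.794, 1.563, 3.137]
force: [-8.5, -1.2, 3.6]
grip_width: 0.0071
```

Run:
```python
from h import *
s=bot.observe();print(s['force'],s['position'],eye_now(s),toolT(s)[:3,:3])
for n in('wrist','side'):
  im=eyes.grab_frame(n); cv2.imwrite(f'pics/{n}9.png',im[:,:,::-1])
crop('pics/wrist9.png',230,130,380,270,5,'pics/a.png')
crop('pics/side9.png',250,90,350,200,5,'pics/b.png')
```

```text
[-8.52204784 -1.22323272  3.55341208] [ 0.57292318 -0.19224931  0.24476979] [ 0.015054   -0.00022912  0.19616962] [[-8.28276920e-03  9.76035193e-01  2.17455047e-01]
 [ 3.60959104e-05  2.17462798e-01 -9.76068609e-01]
 [-9.99965697e-01 -8.07670178e-03 -1.83642504e-03]]
```

View pics/a.png

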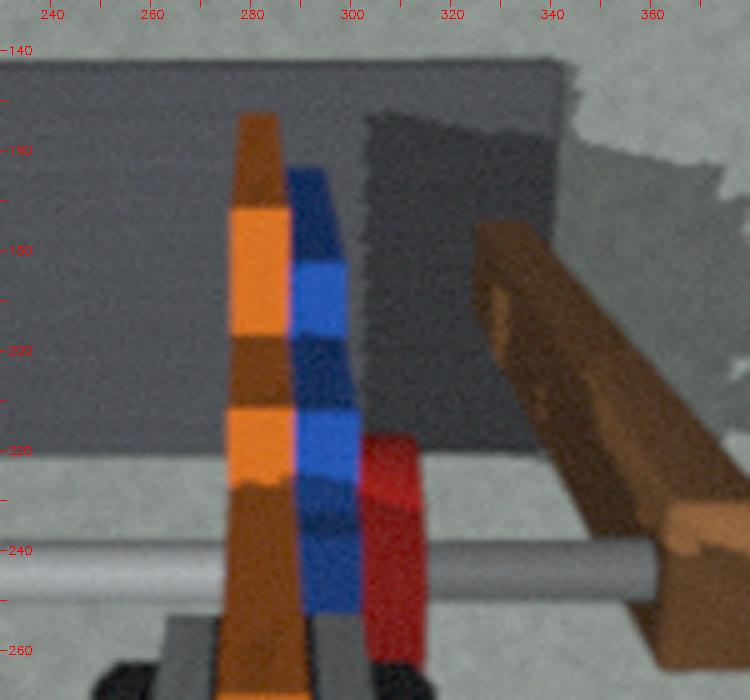

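View pics/b.png

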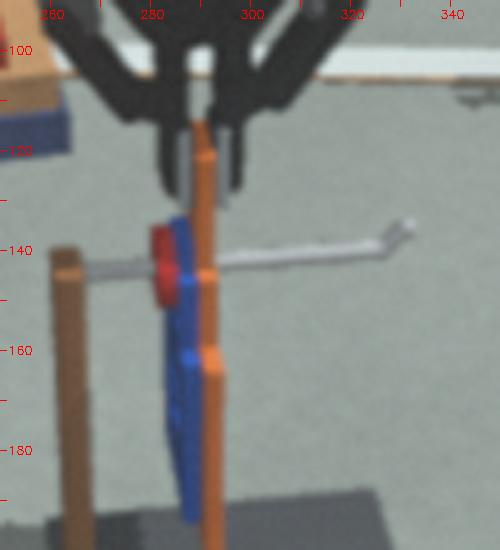

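Call:
{"op": "step_arm", "data": {"targets": [[[0,0.085,0,0,0,0,0],[0,0.085,0,0,0,0,0],[0,0.085,0,0,0,0,0],[0,0.085,0,0,0,0,0]]]}}

```text
clock: 13.95
position: [0.573, -0.1923, 0.2447]
tool_rot: [-1.804, 1.561, 3.128]
force: [-7.5, -0.4, 3.9]
grip_width: 0.0075
```

Call:
{"op": "step_arm", "data": {"targets": [[[0,0,0,0,0,0,0],[0,-0.03,0,0,0,0,0],[0,-0.03,0,0,0,0,0]]]}}

```text
clock: 14.25
position: [0.5728, -0.1923, 0.2447]
tool_rot: [-1.809, 1.561, 3.123]
force: [-2.7, -0.6, -0.3]
grip_width: 0.0073
```

Run:
```python
from h import *
s=bot.observe();print(eye_now(s)); delta(s['position'],.221)
```

```text
[ 0.01482194 -0.00022401  0.19608681]
shift cm [0. 0. 0.] turn [-0.0021 -0.0023  0.0094] t 14.25 pos [ 0.5728 -0.1923  0.2447] F [-2.67 -0.63 -0.32]
```

Call:
{"op": "step_arm", "data": {"targets": [[[0,-0.06,0,-0.002,-0.002,0.009,0],[0,-0.06,0,-0.002,-0.002,0.009,0],[0.06,-0.06,0,-0.002,-0.002,0.009,0],[0.06,-0.06,0,-0.002,-0.002,0.009,0]]]}}

```text
clock: 14.65
position: [0.5723, -0.1924, 0.2441]
tool_rot: [-2.636, 1.571, 2.298]
force: [-0.5, -0.4, -0.7]
grip_width: 0.0075
```

Call:
{"op": "step_arm", "data": {"targets": [[[0.05,0,0,0,0,0,0],[0.05,0,0,0,0,0,0]]]}}

```text
clock: 14.85
position: [0.5724, -0.1925, 0.2437]
tool_rot: [1.64, 1.571, 0.29]
force: [-2.0, -0.2, 2.4]
grip_width: 0.0074
```

The orange now rests on the bar: Fz rises at eye z = 0.195. I'll release.

Call:
{"op": "step_arm", "data": {"targets": [[[0,0,0,0,0,0,0.12],[0,0,0,0,0,0,0.2],[0,0,0,0,0,0,0.3],[0,0,0,0,0,0,0.4],[0,0,0,0,0,0,0.4],[0,0,0,0,0,0,0.4]]], "grip_force": 20}}

```text
clock: 15.45
position: [0.5725, -0.1925, 0.2437]
tool_rot: [1.49, 1.571, 0.141]
force: [0.0, 0.1, 0.5]
grip_width: 0.0341
```

Run:
```python
from h import *
for n in('wrist','side'):
  im=eyes.grab_frame(n); cv2.imwrite(f'pics/{n}10.png',im[:,:,::-1])
crop('pics/wrist10.png',220,130,380,340,4,'pics/a.png')
crop('pics/side10.png',250,90,350,200,5,'pics/b.png')
```

```text
(no output)
```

View pics/a.png

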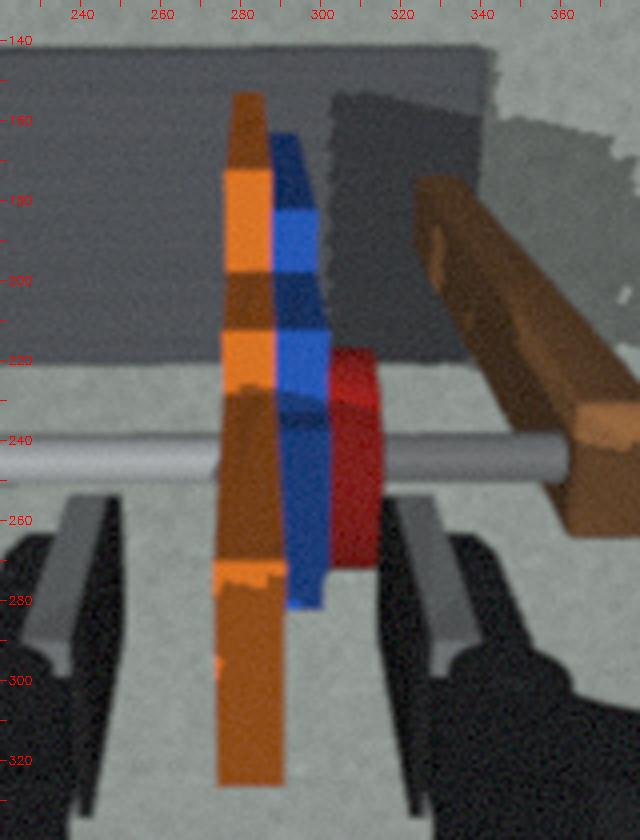

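View pics/b.png

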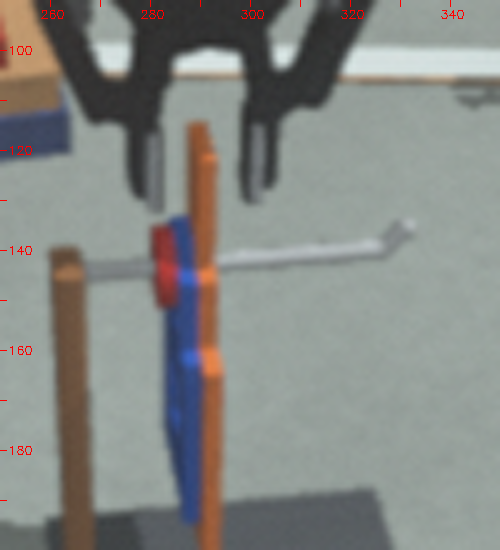

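Released cleanly: orange, blue and collar touch, and the fingers are clear on both sides. Next I retreat straight up.

Call:
{"op": "step_arm", "data": {"targets": [[[-1,0,0,0,0,0,0.4],[-3,0,0,0,0,0,0.4],[-6,0,0,0,0,0,0.4],[-9,0,0,0,0,0,0.4],[-12,0,0,0,0,0,0.4],[-12,0,0,0,0,0,0.4],[-12,0,0,0,0,0,0.4],[-12,0,0,0,0,0,0.4],[-12,0,0,0,0,0,0.4],[-12,0,0,0,0,0,0.4]]]}}

```text
clock: 16.55
position: [0.5723, -0.1924, 0.3632]
tool_rot: [-1.978, 1.57, 2.955]
force: [0.2, -1.5, 1.5]
grip_width: 0.0341
```

Run:
```python
from h import *
for n in('wrist','side','scene'):
  im=eyes.grab_frame(n); cv2.imwrite(f'pics/{n}11.png',im[:,:,::-1])
crop('pics/scene11.png',200,100,320,250,4,'pics/a.png')
```

```text
(no output)
```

View pics/side11.png

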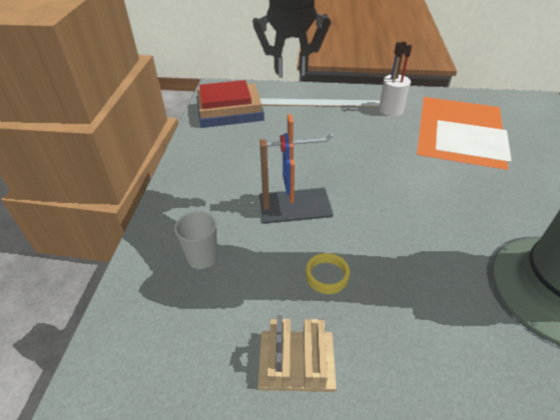

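View pics/a.png

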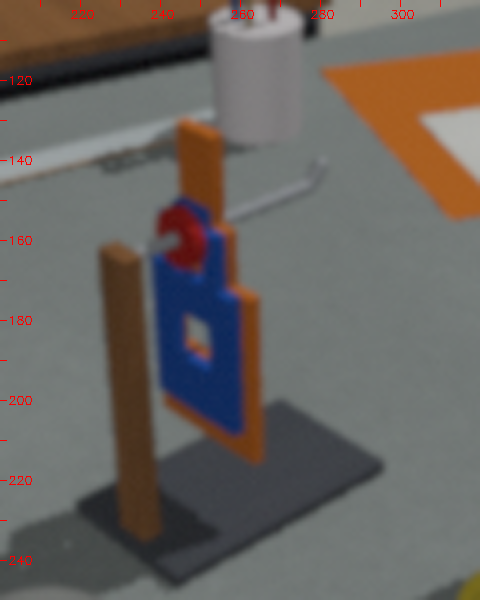

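View pics/wrist11.png

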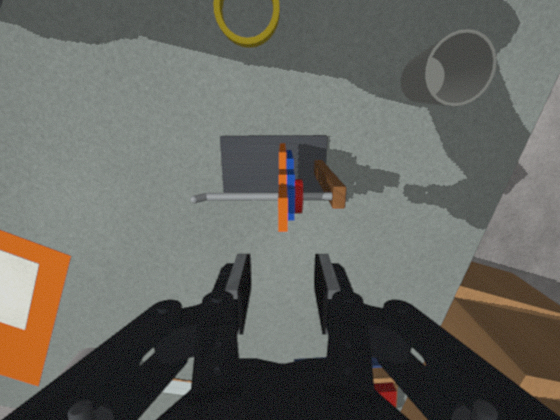

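Both templates hang together against the collar, the bystanders haven't moved, and the gripper is clear. I'm handing in the job.

```bash
python3 -c "
from workcell import bot
print(bot.job_done())"
```

```text
the job is handed in; nothing more can be done
None
```

The orange template is hung on the bar in front of the blue one, both are pushed snug against the red collar, and I handed the job in at about 16.7 s. `job_done()` gave no verdict, so these are my own readings:

- **Stop:** I felt it with the orange eye at about x = +15 mm in the hook frame. That puts the collar face near +27 mm, against about +29.5 mm estimated from the wrist picture.
- **Push:** the wrist force along x rose steadily from 4.8 N to a peak reading of 9.1 N. It then stayed at about 7.5–9 N for roughly 0.9 s, from clock 13.05 to 13.95 s.
- **Vertical force:** about 3–4 N upward appeared during the push, along with a tilt of about 0.009 rad. I straightened this before letting go.
- **Release:** the force rose on lowering with the eye at about z = 0.195 m, the expected hanging height. After I opened the gripper, the wrist force read about 0.5 N.
- **Final pictures:** orange, blue and collar are touching on the bar, the fingers are well clear, and the grey template, tub and tape are where they started.
- **Disagreement:** the hook position from the fixed cameras and from the wrist camera differed by about 3–4 mm. I used the wrist camera's value, and the eye went onto the bar without contact.

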